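# Latch the sloping lid of a digestion bath

### The arm

A 6-joint arm with a two-finger parallel gripper is mounted at the origin on the work surface. World frame = base frame: x ahead of the robot, y to its left, z up, the work surface at z = 0. Lengths are in m, angles in rad, forces in N, time in s.
With the tool pointing down it reaches from about 0.275 to 0.75 m from the base axis. Payload 10.2 kg.
Tool frame: the origin (TCP) lies midway between the tips of the shut fingers; the grasp point (between the pads) lies 19 mm behind it (env.hold_point_z is the distance from the TCP to the grasp point, in m); z points along the fingers, y is the line along which they close (so a half turn about z gives the same grasp; the last joint's range is limited). The gripper opens to 85 mm and grips with 20 to 120 N. Pads are 22 mm wide; open, the fingers measure 114 mm over their backs; the gripper's body (76 mm by 85 mm) begins 54 mm behind the grasp point. The pads swing forward as they close: fully open they stand 13 mm farther back than shut.
Start: joints at [-1.371, 0.313, 1.498, -0, 1.331, -0.223], TCP at [0.215, -0.479, 0.231] pointing down, gripper open.
Joint ranges: [-2.94, 2.94], [-0.97, 2.17], [0.19, 2.56], [-1.23, 4.37], [0.02, 3.11], [-2.88, 2.88]. Speed limits (rad/s): [2.39, 2.39, 3.01, 3.14, 3.14, 3.14].

### API

Orientations are given as a unit quaternion [x, y, z, w].
In Python, from bench import env, kinematics, monitor, eyes, job gives the robot as it stands. The module is installed in compiled form; this text tells all that it offers. Calls block until the motion is done:
- env.reach(position, orientation): joint-space move of the TCP to a pose.
- env.movel(position, velocity=0.15, frame=None, guard=None): straight line of the TCP; frame=None keeps the orientation; velocity is the mean speed in m/s. With guard (N) it stops when the force on the tool has changed by that much, and returns True; else False.
- env.set_joints(angles): joint-space move.
- env.release() and env.close_gripper(effort=None): open the fingers fully, or close them until they stop; effort is the grip in N (None keeps the last).
- env.hold(seconds).
- kinematics.ik(position, orientation): joint angles nearest the present ones, or None.
- monitor.sense(): the state.
- eyes.grab_frame(name): name is "scene" or "side" or "wrist"; returns a dict with "frame" (480x640x3 uint8, red, green, blue), "mtx" (3x3 intrinsics, pixels), "k1" (the pictures are not rectified: a ray, as slopes to the right and down, at radius r is drawn at 1 + k1 r^2 times it, then the intrinsics apply), "view" (4x4, takes a point from world to camera coordinates). Camera axes: x right, y down, z forward; pixel columns grow to the right and rows downward; lengths in m; the calibration is good to about 2 mm. A picture is of the moment at which its call begins. There is no depth.
A pose or a line that the arm cannot do raises env.MotionError and nothing moves.
- job.hand_in(): hands the job in; it is judged then, once.
The state is a dict: "clock": time; "joints": joint angles; "qvel": joint speeds; "joint_efforts": joint torques, N m; "position": TCP position; "ee_rot": TCP orientation; "contact_force": force on the tool from outside, world axes, zero at the start; "ft_torque": the same for the moment, N m; "finger_gap": opening from 0.0 (shut) to 1.0 (fully open); "gripper_force": force on a finger pad.
Only numpy, scipy, OpenCV 4.12 (cv2) and the standard library are available. Lean on these libraries where they do the work, as an engineer would, in place of code of your own. Each camera call takes 0.05 s, during which the arm holds its last target. There are 200 camera calls.

### The job

Latch down the sloping lid of the orange and steel bath: turn the red swivel hook so that its nose points straight up the slope, lay the latch's steel loop over it so that the loop's crossbar sits under the nose, then press the black lever fully down over centre so that it stays down by itself. Do not shift or tip any of the loose glassware, crucibles and tools.

Things in the scene. Friction and masses are not known exactly. Their poses are not given: they have to be found in the camera images.
- bath: Orange and steel bath, fixed, standing elsewhere each time. Origin on the bench under the lever's pivot foot; x level, away from its front. A level sill 75 mm deep and 52 mm high runs along its front, then a steel slope 340 mm wide rises at 35 degrees: x -111 to 123 mm, 130 mm high at x = 0, with the latch along its middle. Low orange cheeks at both sides, level with the slope + 8 mm.
- header_edge (a point): Middle of the lower front edge of the orange header box (370 mm wide, 75 mm deep) that hangs over the slope, 75 mm farther than the bath's origin and 415 mm above the bench, on two posts at 178 mm left and right. It bars the way straight down to the hook: come in tilted, along the slope's normal (35 degrees from vertical).
- pivot (a point): Point on the lever's hinge axis, 36 mm out from the sloping surface. Its axes are those of the slope: x up the slope, y level along the slope (parallel to the hinges of lever and loop), z square out of the slope (35 degrees from vertical, leaning to the bath's front).
- hook_grip (a point): Red swivel hook (keeper), 42 x 20 mm, top 58 mm out from the slope, 75 mm up-slope of the pivot. The point is on its swivel axis (square to the slope), 50 mm out: grip it here across its 20 mm width. Its x points along the nose, y across, z out of the slope. Turns stiffly (0.12 N m), stays where left.
- hook_seat (a point): Place for the centre of the loop's crossbar when hooked: 4 mm along the nose from the swivel axis, 36 mm out from the slope (axes as hook_grip). A post fills the side behind it (its face at the swivel axis); the nose above is 46 to 58 mm out and reaches 12 mm from the axis; the ledge below is 30 mm out and reaches 20 mm. So pass the bar over and beyond the nose, down, then back under it.
- hook (a joint): Swivel angle of the red hook, rad: 0 = nose straight up the slope (correct); positive = turned counter-clockwise as seen looking at the slope. Starts 0.8 to 1.35. Range -1.7 to 1.7, no stop at 0.
- lever (a joint): Angle of the black lever, rad: 0 = down along the slope, pointing down-slope (latched, on its stop); 1.57 = square to the slope; 2.2 = stop. Starts 0.4 to 0.7 and stays where left (friction 0.11 N m). With the loop hooked it comes taut at about 0.9, resists most near 0.7 (about 0.6 N m), passes dead centre at about 0.25 and snaps down from about 0.12.
- loop (a joint): Angle of the loop against the lever, rad: 0 = folded back along the lever, growing as it swings out and over towards the hook; about 3.0 when latched. Starts 0.7 to 0.85, stays where left (friction 0.045 N m). Drawing the pull up-slope also lifts the lever.
- lever_pad (a point): Middle of the outer face of the lever's black grip (75 mm long, 28 mm wide, 10 mm thick), 95 mm from the pivot; the lever's end is 120 mm from the pivot. z points out of the outer face (the side to press), x along the lever to the pivot.
- loop_pull (a point): Centre of the yellow round pull at the loop's free end: a short bar 28 mm long along y, 16 mm thick. Grip it end to end (over the 28 mm); it then pivots between the fingers, and may slip a little. x points back along the loop to its hinge 134 mm away. That hinge is on the lever, 30 mm from the pivot, turned 0.3 rad towards the slope from the lever's line.
- loop_bar (a point): Centre of the loop's crossbar: steel, 8 mm thick, along y, between two side bars 36 mm apart inside; 32 mm from the pull's centre and 102 mm from the loop's hinge. Axes as loop_pull. The loop is sprung along its length (24 N per mm).
- crucible_a: Loose white porcelain crucible with a knobbed cover, 48 mm wide, 42 mm high, on the left (+y) end of the bath's sill, 95 to 135 mm from its middle. Origin under its foot. Leave alone.
- crucible_b: Loose white crucible, as the other, on the right (-y) end of the sill. Leave alone.
- amber: Loose amber bottle, 72 mm wide, 170 mm high, on the bench at the right. Leave alone.
- jar: Loose white jar with blue cap, 64 mm wide, 75 mm high, on the bench at the left. Leave alone.
- beaker: Loose glass beaker, 72 mm wide, 95 mm high, on the bench at the left. Leave alone.
- spatula: Loose steel spatula with a wooden handle, 200 mm long, lying on the bench at the right. Leave alone.
- tongs: Loose steel crucible tongs, 225 mm long, lying on the bench at the left. Leave alone.

How it is judged:
By the outcome, as a careful person would: the job done as asked, in the order asked, and still so for the second after the job is handed in, with the robot touching nothing.
It also fails if it takes over 58 s, if anything falls off the work surface, if the arm or the gripper's body presses on something with over 40 N, if the wrist force passes 120 N, or if a joint passes its speed limit or range.

## Working session

There is one attempt and no reset: what is moved stays moved. The work goes in short steps, each a Python script; the robot and the scene stay as the last script left them, time stands still between calls to the robot, and variables do not carry over. Pictures are saved under pics/ and viewed, at most 10 in all, crops included, and the job is handed in when it is done.

```bash
mkdir -p pics; python3 - <<'E'
from bench import env,kinematics,monitor,eyes,job
import cv2,numpy as np
for n in ["scene","side"]:
    d=eyes.grab_frame(n); cv2.imwrite(f"pics/{n}0.png",d["frame"][:,:,::-1])
    print(n,d["mtx"].tolist(),d["k1"],d["view"].round(4).tolist())
s=monitor.sense();print(s["clock"],s["position"],s["ee_rot"],env.hold_point_z)
E
```

```text
scene [[437.30658719530817, 0.0, 315.77270800782276], [0.0, 437.30658719530817, 240.44192289577802], [0.0, 0.0, 1.0]] -0.1072288931887018 [[-0.3762, 0.9265, 0.0091, 0.16], [0.8852, 0.3623, -0.2919, -0.348], [-0.2737, -0.1018, -0.9564, 1.4286], [0.0, 0.0, 0.0, 1.0]]
side [[451.0919000074217, 0.0, 313.46220878527953], [0.0, 451.0919000074217, 232.96830208874664], [0.0, 0.0, 1.0]] -0.004245416932904466 [[-0.9647, -0.2632, -0.0111, 0.4354], [-0.1685, 0.6491, -0.7418, 0.2571], [0.2024, -0.7138, -0.6705, 1.0656], [0.0, 0.0, 0.0, 1.0]]
0.1 [ 0.21535439 -0.47854719  0.23078354] [ 9.77740207e-01  2.09818362e-01  3.96543909e-06 -5.84636365e-04] 0.0187
```

View pics/scene0.png

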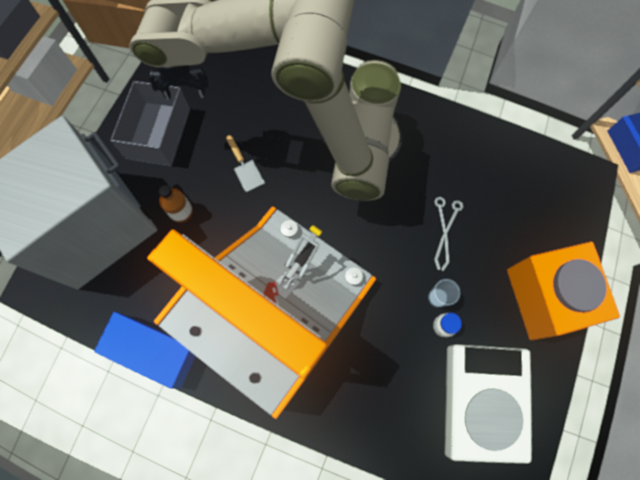

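View pics/side0.png

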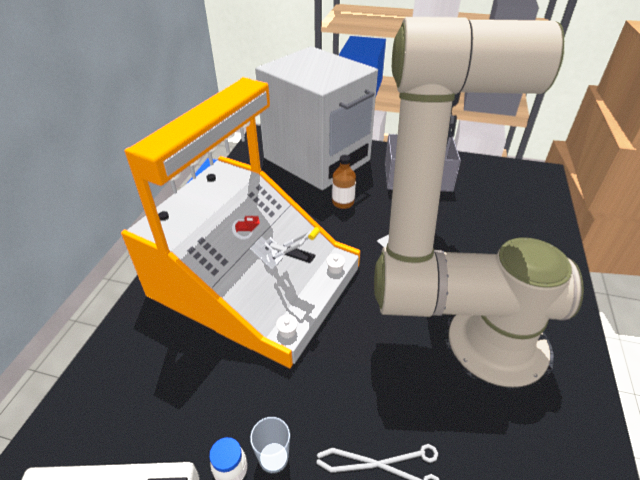

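Scene: bath in the middle, header at (150-325, 235-370), latch at about (300,255), yellow pull at (316,231). Side: hook at (247,223), pull (313,233), lever pad (299,255). I'll enlarge both.

```bash
python3 - <<'E'
import cv2
a=cv2.imread("pics/scene0.png")[200:350,220:390]; cv2.imwrite("pics/sc1.png",cv2.resize(a,None,fx=4,fy=4,interpolation=cv2.INTER_CUBIC))
a=cv2.imread("pics/side0.png")[70:370,115:370]; cv2.imwrite("pics/si1.png",cv2.resize(a[:,:],None,fx=2,fy=2,interpolation=cv2.INTER_CUBIC))
a=cv2.imread("pics/side0.png")[200:300,220:340]; cv2.imwrite("pics/si2.png",cv2.resize(a[:,:],None,fx=6,fy=6,interpolation=cv2.INTER_CUBIC))
E
```

```text
(no output)
```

View pics/sc1.png

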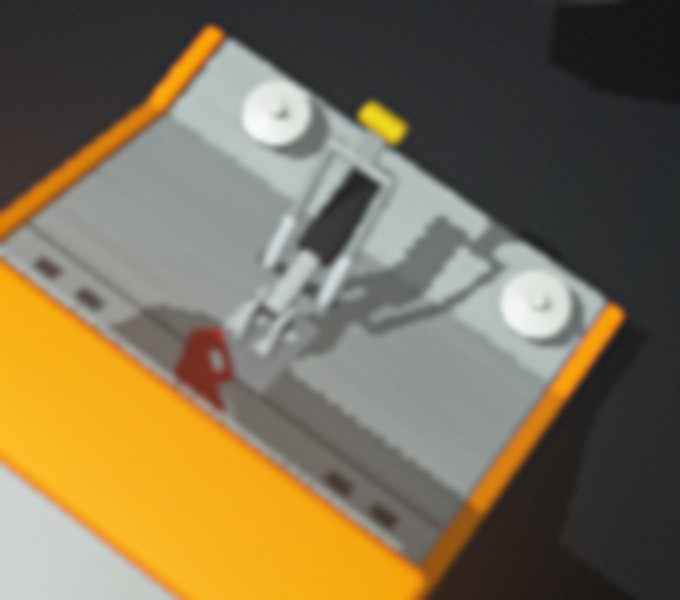

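View pics/si1.png

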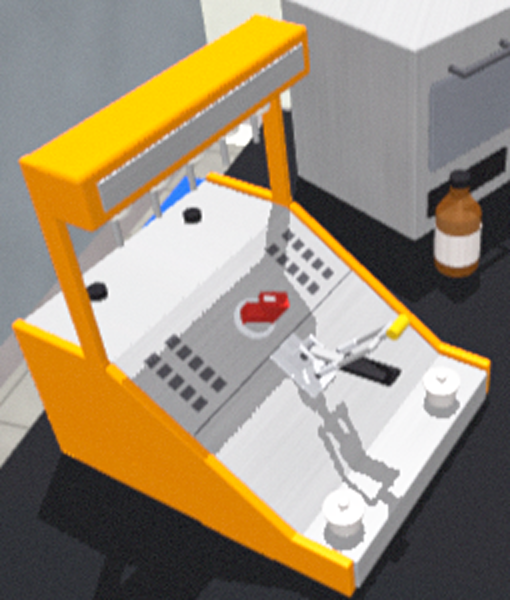

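View pics/si2.png

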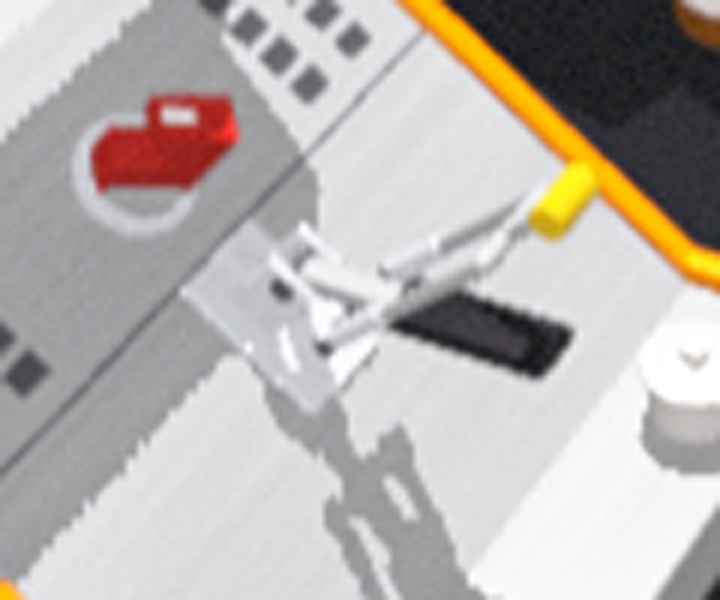

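Scene crop: sill front corners (228,38)/(607,303), sill/slope junction (172,118)/(548,385), pull (382,122), lever end about (366,178). Side crop: header lower front corners (95,229)/(308,72), sill front corners (357,555)/(488,376); in the 6x crop pull (565,200), lever end (556,352), hook around (165,140).

```bash
cat > h.py <<'E'
import numpy as np, json, cv2
from scipy.spatial.transform import Rotation as R
from scipy.optimize import least_squares
def proj(d,P):
    V=np.array(d["view"]);c=np.atleast_2d(P)@V[:3,:3].T+V[:3,3]
    s=c[:,:2]/c[:,2:]; s=s*(1+d["k1"]*(s**2).sum(1,keepdims=True))
    M=np.array(d["mtx"]);return s*[M[0,0],M[1,1]]+M[:2,2]
A=np.radians(35)
def bathT(bx,by,yaw): return R.from_euler('z',yaw).as_matrix(),np.array([bx,by,0])
SR=np.c_[[np.cos(A),0,np.sin(A)],[0,1,0],[-np.sin(A),0,np.cos(A)]]  # slope axes in bath frame
PIV=np.array([0,0,.130])+.036*SR[:,2]
class Bath:
    def __init__(s,bx,by,yaw):
        s.Rb,s.o=bathT(bx,by,yaw); s.S=s.Rb@SR; s.piv=s.o+s.Rb@PIV
    def b(s,p): return s.o+np.atleast_2d(p)@s.Rb.T
    def sl(s,p): return s.piv+np.asarray(p)@s.S.T   # slope frame, origin pivot
    @staticmethod
    def u(a): return np.array([-np.cos(a),0,np.sin(a)])
    def pad(s,t,l=.095,n=.006): return Bath.u(t)*l+n*np.array([np.sin(t),0,np.cos(t)])
    def hinge(s,t): return .03*Bath.u(t-.3)
    def loop(s,t,ph,l=.134): return s.hinge(t)+l*Bath.u(t+ph)
E
python3 - <<'E'
from h import *
from bench import eyes
D={n:eyes.grab_frame(n) for n in("scene","side")}
json.dump({n:{k:np.array(d[k]).tolist() for k in("mtx","k1","view")} for n,d in D.items()},open("cal.json","w"))
sc=lambda x,y:np.array([x/4+220-.4,y/4+200-.4]); s1=lambda x,y:np.array([x/2+115-.25,y/2+70-.25]); s2=lambda x,y:np.array([x/6+220-.4,y/6+200-.4])
bp=[("scene",(-.186,-.17,.052),sc(228,38)),("scene",(-.186,.17,.052),sc(607,303)),("scene",(-.111,-.17,.052),sc(172,118)),("scene",(-.111,.17,.052),sc(548,385)),
("side",(-.186,.17,.052),s1(357,555)),("side",(-.186,-.17,.052),s1(488,376)),("side",(.075,.185,.415),s1(95,229)),("side",(.075,-.185,.415),s1(308,72))]
def f(v,full=False):
    B=Bath(*v[:3]);r=[]
    for n,p,q in bp: r.append(proj(D[n],B.b(p))[0]-q)
    t,ph=v[3:5]
    for n,p,q in [("scene",B.loop(t,ph),sc(382,122)),("side",B.loop(t,ph),s2(565,200)),("side",B.pad(t,.12),s2(556,352)),("scene",B.pad(t,.12),sc(366,178))]:
        r.append(proj(D[n],B.sl(p))[0]-q)
    return np.array(r) if full else np.ravel(r)
best=min((least_squares(f,[.5,-.1,y,.5,.8],loss='soft_l1') for y in np.arange(-3,3,.5)),key=lambda s:s.cost)
print(best.x.round(4),best.cost);print(f(best.x,True).round(1))
json.dump(best.x.tolist(),open("fit.json","w"))
B=Bath(*best.x[:3])
for a in(0,.8,1.1,1.35):
  print(a,[((proj(D["side"],B.sl([.075+r*np.cos(a),r*np.sin(a),.022]))[0]-[220,200])*6).round() for r in(-.02,0,.012)], [((proj(D["scene"],B.sl([.075+r*np.cos(a),r*np.sin(a),.022]))[0]-[220,200])*4).round() for r in(-.02,0,.012)])
print(B.o,B.piv,B.S)
E
```

```text
[ 0.5878 -0.032  -0.2449  0.6263  0.7632] 14.487341236724694
[[-0.6 -0.4]
 [-0.4 -0.2]
 [-2.3 -1.1]
 [-0.6  0.4]
 [-0.1  2.9]
 [-0.1 -3.1]
 [-1.5  2.6]
 [ 1.6  0. ]
 [-0.6  1.2]
 [-0.2  0.9]
 [ 0.1 -0.1]
 [ 2.3 -2.3]]
0 [array([218., 143.]), array([181., 108.]), array([158.,  87.])] [array([227., 340.]), array([209., 357.]), array([198., 368.])]
0.8 [array([227., 112.]), array([181., 108.]), array([152., 106.])] [array([203., 331.]), array([209., 357.]), array([212., 373.])]
1.1 [array([223.,  99.]), array([181., 108.]), array([155., 114.])] [array([194., 332.]), array([209., 357.]), array([218., 373.])]
1.35 [array([217.,  88.]), array([181., 108.]), array([158., 121.])] [array([187., 335.]), array([209., 357.]), array([222., 371.])]
[ 0.58782642 -0.03195763  0.        ] [ 0.56779396 -0.02695049  0.15948947] [[ 0.79470336  0.24249093 -0.55645729]
 [-0.19863694  0.97015367  0.13908708]
 [ 0.57357644  0.          0.81915204]]
```

```bash
cat >> h.py <<'E'
import os
if os.path.exists("fit.json"):
    v=json.load(open("fit.json")); B=Bath(*v[:3]); T0,PH0=v[3:5]
def quat(zl,yl):
    """tool z and y given in slope frame"""
    z=B.S@(np.array(zl,float)/np.linalg.norm(zl)); y=B.S@np.array(yl,float); y-=z*(y@z); y/=np.linalg.norm(y)
    return R.from_matrix(np.c_[np.cross(y,z),y,z]).as_quat()
def hookq(a,s=1): return quat([0,0,-1],[-s*np.sin(a),s*np.cos(a),0])
def link(bx,bz,l2=.102):
    r=np.hypot(bx,bz); th=np.arctan2(bz,-bx)   # u(th) direction
    al=np.arccos(np.clip((r*r+.0009-l2*l2)/(2*r*.03),-1,1)); a1=th-al
    h=.03*Bath.u(a1); d=np.array([bx,0,bz])-h; a2=np.arctan2(d[2],-d[0])
    return a1+.3,(a2-a1-.3)%(2*np.pi)   # t, phi
E
python3 - <<'E'
from h import *
from bench import env,kinematics,monitor
def show(n,p,q):
    k=kinematics.ik(B.sl(p),q); print(n,None if k is None else np.round(k,2))
for s in(1,-1):
    for a in(0,.95,1.2): show(("hook",s,a),[.075,0,.15],hookq(a,s)); show(("hook low",s,a),[.075,0,-.005],hookq(a,s))
    for tilt in(0,.3):
        for p in([0,0,.13],[-.04,0,.14],[.127,0,-.02]): show(("pull",s,tilt,p),p,quat([np.sin(tilt),0,-np.cos(tilt)],[0,s,0]))
    for t in(1.1,.6,0): show(("press",s,t),B.pad(t,.1),quat([-np.sin(min(t,.6)),0,-np.cos(min(t,.6))],[0,s,0]))
for b in([.075,.045],[.098,.032],[.098,0],[.079,0]): 
    t,ph=link(*b); print(b,t,ph,B.loop(t,ph,.102),B.loop(t,ph))
print(B.loop(T0,PH0),B.loop(T0,PH0,.102))
E
```

```text
('hook', 1, 0) [-0.26 -0.    1.74  0.01  0.79 -1.59]
('hook low', 1, 0) [-0.25  0.31  1.72  0.01  0.5  -1.59]
('hook', 1, 0.95) [-0.26 -0.    1.74  0.01  0.79 -2.54]
('hook low', 1, 0.95) [-0.25  0.31  1.72  0.01  0.5  -2.54]
('hook', 1, 1.2) [-0.26 -0.    1.74  0.01  0.79 -2.79]
('hook low', 1, 1.2) [-0.25  0.31  1.72  0.01  0.5  -2.79]
('pull', 1, 0, [0, 0, 0.13]) [-0.26 -0.07  1.96  0.01  0.63 -1.59]
('pull', 1, 0, [-0.04, 0, 0.14]) [-0.26 -0.14  2.07  0.02  0.6  -1.6 ]
('pull', 1, 0, [0.127, 0, -0.02]) [-0.25  0.4   1.55  0.01  0.59 -1.59]
('pull', 1, 0.3, [0, 0, 0.13]) [-0.26 -0.13  2.17  0.07  0.19 -1.65]
('pull', 1, 0.3, [-0.04, 0, 0.14]) [-0.26 -0.21  2.27  0.09  0.17 -1.68]
('pull', 1, 0.3, [0.127, 0, -0.02]) [-0.26  0.35  1.77  0.07  0.11 -1.65]
('press', 1, 1.1) [-0.26  0.24  1.65  0.    1.24 -1.58]
('press', 1, 0.6) [-0.26  0.26  1.76  0.    1.12 -1.58]
('press', 1, 0) [-0.26  0.18  2.2   0.06  0.14 -1.64]
('hook', -1, 0) [-0.26 -0.    1.74  0.01  0.79  1.55]
('hook low', -1, 0) [-0.25  0.31  1.72  0.01  0.5   1.55]
('hook', -1, 0.95) [-0.26 -0.    1.74  0.01  0.79  0.6 ]
[... 636 characters left out ...]
 0.24  1.65  0.    1.24  1.56]
('press', -1, 0.6) [-0.26  0.26  1.76  0.    1.12  1.56]
('press', -1, 0) [-0.26  0.18  2.2   0.06  0.14  1.5 ]
[0.075, 0.045] 0.9692943795397544 1.910626011504253 [0.075 0.    0.045] [0.10591068 0.         0.05327828]
[0.098, 0.032] 1.7379102377981743 1.3814796982134108 [0.098 0.    0.032] [0.12999211 0.         0.03271043]
[0.098, 0] 1.8878039494394263 1.5522764000257405 [9.80000000e-02 0.00000000e+00 3.46944695e-17] [ 0.12858503  0.         -0.0094104 ]
[0.079, 0] 1.111520132200566 2.2450584352351735 [7.90000000e-02 0.00000000e+00 5.89805982e-17] [ 0.11026334  0.         -0.00682668]
[-0.05258365  0.          0.14141851] [-0.04681256  0.          0.10994321]
```

```bash
python3 - <<'E'
from h import *
from bench import env,kinematics,monitor,eyes
p=monitor.sense()["position"]
env.movel([p[0],p[1],.40],velocity=.25)
env.reach(B.sl([.060,0,.20]),hookq(.95,-1))
s=monitor.sense();print(s["clock"],s["position"],B.sl([.060,0,.20]))
d=eyes.grab_frame("wrist");json.dump({k:np.array(d[k]).tolist() for k in("mtx","k1","view")},open("w1.json","w"))
im=d["frame"][:,:,::-1].copy();cv2.imwrite("pics/w1.png",im)
print(proj(d,B.sl([[.075,0,.022],[0,0,0]])),proj(d,B.sl([B.loop(T0,PH0),B.pad(T0)])))
E
```

```text
3.0 [ 0.50434252 -0.01172132  0.35774497] [ 0.5041847  -0.01105129  0.35773447]
[[333.72662598 205.65161356]
 [268.43067069 247.04398687]] [[171.07676383 358.79345532]
 [189.35901175 316.70963803]]
```

View pics/w1.png

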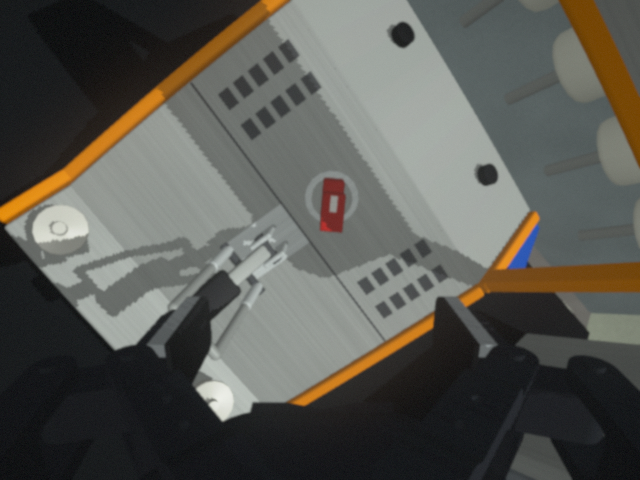

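Wrist view: hook centre about (332,205), sides nearly vertical ((323,180)→(320,230), (344,180)→(341,232)), base ring centred about (331,199). The fit predicted (334,206).

```bash
python3 - <<'E'
from h import *
d=json.load(open("w1.json"))
print("ring",proj(d,B.sl([.075,0,-.036])), "cheek/slope foot pts",proj(d,B.b([[-.186,-.17,.052],[-.111,-.17,.052],[-.186,.17,.052]])))
for a in(.8,.9,1.,1.1):
    n=np.array([np.cos(a),np.sin(a),0]);c=np.array([-np.sin(a),np.cos(a),0]);o=np.array([.075,0,.022])
    print(a,proj(d,B.sl([o-.022*n+.01*c,o+.012*n+.01*c,o-.022*n-.01*c,o+.012*n-.01*c])).round().tolist(),proj(d,B.sl([o+.02*n+.01*c-[0,0,.028],o+.02*n-.01*c-[0,0,.028]])).round().tolist())
E
```

```text
ring [[331.90656055 195.5917849 ]] cheek/slope foot pts [[223.91721013 460.62960143]
 [270.64571454 410.19265042]
 [  2.4787392  225.46383403]]
0.8 [[319.0, 229.0], [324.0, 190.0], [341.0, 232.0], [347.0, 194.0]] [[325.0, 178.0], [347.0, 181.0]]
0.9 [[321.0, 230.0], [323.0, 191.0], [344.0, 231.0], [346.0, 192.0]] [[323.0, 178.0], [345.0, 179.0]]
1.0 [[323.0, 231.0], [321.0, 192.0], [346.0, 230.0], [345.0, 191.0]] [[321.0, 179.0], [343.0, 178.0]]
1.1 [[326.0, 232.0], [320.0, 194.0], [349.0, 228.0], [343.0, 190.0]] [[319.0, 181.0], [340.0, 178.0]]
```

```bash
python3 - <<'E'
from h import *
from bench import env,kinematics,monitor,eyes
q=hookq(.85,-1)
env.movel(B.sl([.0745,0,.06]),velocity=.2,frame=q)
print(env.movel(B.sl([.0745,0,-.005]),velocity=.08,guard=15))
s=monitor.sense();print(s["clock"],B.S.T@(s["position"]-B.piv))
env.close_gripper(40)
s=monitor.sense();print(s["finger_gap"],s["gripper_force"],s["contact_force"].round(1))
j=np.array(s["joints"]);k=kinematics.ik(B.sl([.0745,0,-.005]),hookq(0,-1));print(j.round(3),np.round(k,3))
env.set_joints(k);env.hold(.2)
s=monitor.sense();print(s["finger_gap"],s["gripper_force"],s["contact_force"].round(1),np.round(s["ft_torque"],2),B.S.T@(s["position"]-B.piv))
env.release()
env.movel(B.sl([.0745,0,.06]),velocity=.12)
env.movel(B.sl([.03,0,.18]),velocity=.2)
d=eyes.grab_frame("wrist");json.dump({k:np.array(d[k]).tolist() for k in("mtx","k1","view")},open("w2.json","w"))
im=d["frame"][:,:,::-1].copy();cv2.imwrite("pics/w2.png",im);print(monitor.sense()["clock"])
print(proj(d,B.sl([[.075,0,.022],[0,0,0],B.loop(T0,PH0),B.loop(T0,PH0,.102),B.pad(T0,.12)])))
E
```

```text
False
4.8667 [ 7.48344671e-02  4.02706967e-05 -4.63517653e-03]
0.2273559924589476 39.55537969828583 [-6.9  6.5  4.3]
[-0.254  0.312  1.72   0.013  0.501  0.702] [-0.255  0.313  1.719  0.012  0.499  1.552]
0.2270770950909045 39.43156952736899 [-6.6  6.1  3.8] [0.71 0.86 0.13] [ 0.0735507   0.00071226 -0.00468163]
8.6833
[[320.10208517 166.2169689 ]
 [320.29266375 249.53990515]
 [319.62472181 407.91706146]
 [319.84001497 367.45122176]
 [320.13040464 393.21890514]]
```

View pics/w2.png

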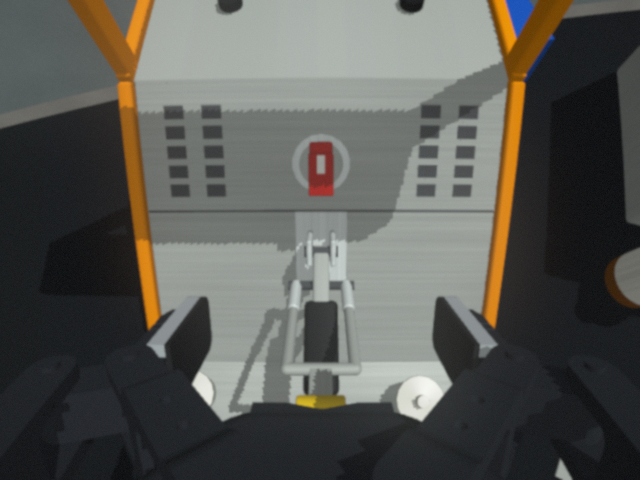

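Wrist view: hook now straight up-slope (sides vertical at x 309/333), crossbar at (320,370), pull about (320,403), within ~2 mm of prediction. Next I check gripper/camera clearance to the header and the IK along the pull path.

```bash
cat >> h.py <<'E'
def pullpath():
    k=[(T0,PH0),(.85,1.0),(1.2,1.35),(1.75,1.2),link(.099,.030),link(.099,.001)]
    out=[]
    for (a,b),(c,d) in zip(k,k[1:]):
        n=max(2,int(np.hypot(c-a,c+d-a-b)/.12))
        out+=[(a+(c-a)*i/n,b+(d-b)*i/n) for i in range(1,n+1)]
    return out
E
python3 - <<'E'
from h import *
from bench import env,kinematics,monitor
d=json.load(open("w2.json"));V=np.array(d["view"]);c=-V[:3,:3].T@V[:3,3]
print("cam rel tcp in slope",B.S.T@(c-monitor.sense()["position"]))
hd=B.S.T@(B.b([.075,0,.415])[0]-B.piv);print("header edge in slope",hd)
off=.016
for s in(1,-1):
  for tilt in(0,.15):
    z=np.array([np.sin(tilt),0,-np.cos(tilt)]);L=[]
    for t,ph in pullpath(): L.append(kinematics.ik(B.sl(B.loop(t,ph)+off*z),quat(z,[0,s,0])))
    print(s,tilt,[x is None for x in L].count(True),np.round(L[-1],2))
for t,ph in pullpath(): print(round(t,2),round(ph,2),B.loop(t,ph).round(3),B.loop(t,ph,.102).round(3))
E
```

```text
cam rel tcp in slope [ 0.06722461 -0.00100447  0.14261657]
header edge in slope [2.24905688e-01 1.03706903e-17 1.54440100e-01]
1 0 0 [-0.25  0.41  1.54  0.01  0.59 -1.59]
1 0.15 0 [-0.25  0.38  1.65  0.02  0.36 -1.6 ]
-1 0 0 [-0.25  0.41  1.54  0.01  0.59  1.56]
-1 0.15 0 [-0.25  0.38  1.65  0.02  0.36  1.55]
0.68 0.82 [-0.037  0.     0.145] [-0.035  0.     0.113]
0.74 0.88 [-0.021  0.     0.147] [-0.022  0.     0.115]
0.79 0.94 [-0.005  0.     0.146] [-0.01   0.     0.115]
0.85 1.0 [0.011 0.    0.144] [0.003 0.    0.114]
0.91 1.06 [0.027 0.    0.141] [0.015 0.    0.111]
0.97 1.12 [0.042 0.    0.135] [0.026 0.    0.107]
1.02 1.18 [0.056 0.    0.128] [0.038 0.    0.102]
1.08 1.23 [0.07 0.   0.12] [0.048 0.    0.096]
1.14 1.29 [0.082 0.    0.11 ] [0.057 0.    0.089]
1.2 1.35 [0.093 0.    0.098] [0.066 0.    0.08 ]
1.31 1.32 [0.101 0.    0.091] [0.073 0.    0.075]
1.42 1.29 [0.109 0.    0.083] [0.08 0.   0.07]
1.53 1.26 [0.116 0.    0.074] [0.086 0.    0.063]
1.64 1.23 [0.122 0.    0.065] [0.091 0.    0.057]
1.75 1.2 [0.128 0.    0.055] [0.097 0.    0.049]
1.76 1.28 [0.13  0.    0.043] [0.098 0.    0.04 ]
1.77 1.37 [0.131 0.    0.03 ] [0.099 0.    0.03 ]
1.84 1.44 [0.132 0.    0.011] [0.1   0.    0.015]
1.91 1.52 [ 0.13   0.    -0.008] [0.099 0.    0.001]
```

```bash
python3 - <<'E'
from h import *
from bench import env,kinematics,monitor,eyes
tilt=.15;z=np.array([np.sin(tilt),0,-np.cos(tilt)]);q=quat(z,[0,1,0]);off=.016
P0=B.loop(T0,PH0)
env.reach(B.sl(P0-.06*z),q)
print(env.movel(B.sl(P0+off*z),velocity=.1,guard=10))
env.close_gripper(35);env.hold(.1)
s=monitor.sense();print(s["clock"],s["finger_gap"],s["gripper_force"],s["contact_force"].round(1),(B.S.T@(s["position"]-B.piv)).round(4),(P0+off*z).round(4))
f0=s["contact_force"]
for i,(t,ph) in enumerate(pullpath()):
    if i in(0,2,4,6,8,10,12) : continue
    if i>15: break
    g=env.movel(B.sl(B.loop(t,ph)+off*z),velocity=.1,guard=25)
    s=monitor.sense();print(i,g,round(s["finger_gap"],3),(B.S.T@s["contact_force"]).round(1))
    if g: break
for n in("wrist","side"):
    d=eyes.grab_frame(n);json.dump({k:np.array(d[k]).tolist() for k in("mtx","k1","view")},open(n+"3.json","w"))
    im=d["frame"][:,:,::-1].copy();cv2.imwrite(f"pics/{n}3.png",im)
    print(proj(d,B.sl([B.loop(t,ph),B.loop(t,ph,.102),[.087,0,.022]])))
    if n=="side": S=im
W=cv2.imread("pics/wrist3.png")
c=cv2.resize(S[170:290,200:360],(533,400),interpolation=cv2.INTER_CUBIC)
o=np.zeros((600,533,3),np.uint8);o[:400]=c
cv2.imwrite("pics/c3.png",np.hstack([cv2.resize(W,(400,300)),cv2.resize(c,(400,300))]))
print(monitor.sense()["clock"])
E
```

```text
False
12.9167 0.31951010341805075 37.83814251422882 [-3.6  2.   2.9] [-5.010e-02  1.000e-04  1.257e-01] [-0.0502  0.      0.1256]
1 False 0.322 [-0.6  1.4  0.1]
3 False 0.321 [ 0.2  0.3 -0.2]
5 False 0.321 [-1.6  0.5 -0.5]
7 False 0.323 [-1.8  0.6 -1. ]
9 False 0.317 [-3.7  0.9 -1.7]
11 False 0.319 [-5.4  0.1 -1.5]
13 False 0.322 [-5.1  0.6 -0.2]
14 False 0.32 [-3.6  1.3 -0.2]
15 False 0.322 [1.  1.6 0.4]
[[324.26356862 300.91041449]
 [324.50946498 227.44838941]
 [324.45738403 189.83591553]]
[[233.9606546  200.06530123]
 [243.94222883 209.51059109]
 [246.39282674 214.58071367]]
16.6583
```

View pics/c3.png

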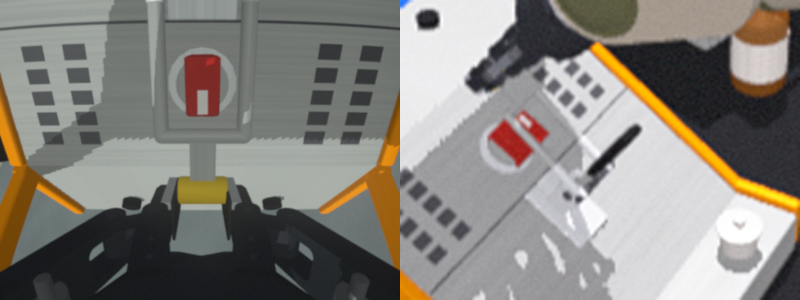

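Wrist view (scaled 0.625): crossbar centre (202,135), inner side-bar edges x 165/240, pull ends x 178/228 at y 190, nose tip at y 117. The bar looks nearer to the camera than predicted, so I check it numerically.

```bash
python3 - <<'E'
from h import *
d=json.load(open("wrist3.json"));V=np.array(d["view"]);print(d["mtx"][0][0],"cam",(B.S.T@(-V[:3,:3].T@V[:3,3]-B.piv)).round(4))
t,ph=pullpath()[15]
def w(p,half): a=proj(d,B.sl([p+np.array([0,half,0]),p-np.array([0,half,0])]));return abs(a[0,0]-a[1,0]).round(1),a.mean(0).round(1)
print("hook w pred",w(np.array([.087,0,.022]),.01),"post",w(np.array([.06,0,.022]),.01))
print("pull pred",w(B.loop(t,ph),.014),"bar inner pred",w(B.loop(t,ph,.102),.018))
for tt in(1.5,1.7,1.9):
  for l in(1.0,1.15,1.3): print(tt,l,"pull",w(B.loop(tt,l),.014),"bar",w(B.loop(tt,l,.102),.018))
im=cv2.imread("pics/wrist3.png")
hsv=cv2.cvtColor(im,cv2.COLOR_BGR2HSV)
for n,(lo,hi) in {"yellow":((22,120,80),(35,255,255)),"red":((0,130,60),(8,255,255))}.items():
    m=cv2.inRange(hsv,lo,hi);ys,xs=np.nonzero(m);print(n,[np.percentile(xs,p) for p in(1,50,99)],[np.percentile(ys,p) for p in(1,50,99)])
g=im[:,:,1].astype(int);print(g[180,235:415].tolist());print(g[190:240,300].tolist())
E
```

```text
375.7987483910751 cam [ 0.0468 -0.001   0.1585]
hook w pred (np.float64(53.2), array([324.5, 189.9])) post (np.float64(57.3), array([324.7, 115.3]))
pull pred (np.float64(75.1), array([324.5, 317.6])) bar inner pred (np.float64(104.4), array([324.7, 235.9]))
1.5 1.0 pull (np.float64(156.9), array([327.5, 379.6])) bar (np.float64(183.8), array([327. , 207.8]))
1.5 1.15 pull (np.float64(121.2), array([326.2, 360.5])) bar (np.float64(152.6), array([326.1, 222.8]))
1.5 1.3 pull (np.float64(98.5), array([325.3, 337.8])) bar (np.float64(130.2), array([325.4, 225.1]))
1.7 1.0 pull (np.float64(111.2), array([325.8, 375.4])) bar (np.float64(143.0), array([325.8, 248.3]))
1.7 1.15 pull (np.float64(91.9), array([325.1, 348.4])) bar (np.float64(123.2), array([325.2, 244.4]))
1.7 1.3 pull (np.float64(78.6), array([324.6, 321.3])) bar (np.float64(108.4), array([324.8, 234.6]))
1.9 1.0 pull (np.float64(85.4), array([324.9, 354.7])) bar (np.float64(115.7), array([325. , 259.7]))
1.9 1.15 pull (np.float64(73.9), array([324.4, 326. ])) bar (np.float64(102.8), array([324.7, 246.6]))
1.9 1.3 pull (np.fl
[... 738 characters left out ...]
1, 158, 159, 160, 159, 160, 159, 160, 160, 156, 147, 115, 76, 50, 45, 43, 45, 43, 44, 47, 47, 44, 44, 43, 46, 44, 43, 46, 51, 79, 109, 121, 123, 124, 125, 125, 125, 124, 126, 126, 124, 124, 124, 125, 123, 124, 124, 125, 123, 124, 123, 124, 124, 125, 124, 125, 124, 122, 114, 104, 100, 104, 108, 111, 113, 117, 119, 119, 127, 138, 154, 163, 165, 164, 157, 157, 151, 149, 146, 140, 134, 125, 118, 117, 122, 125, 125, 124, 125, 124, 125, 124, 124, 124]
[121, 122, 122, 121, 122, 123, 123, 124, 124, 125, 124, 125, 124, 126, 122, 116, 110, 109, 110, 114, 117, 120, 123, 124, 126, 128, 131, 131, 133, 128, 126, 123, 122, 121, 118, 116, 116, 114, 117, 135, 157, 169, 176, 176, 175, 175, 177, 175, 172, 170]
```

```bash
python3 - <<'E'
from h import *
d=json.load(open("wrist3.json"))
def f(v):
    P=B.sl([B.loop(*v),B.loop(*v,.102),B.loop(*v)+[0,.014,0],B.loop(*v)-[0,.014,0]]);a=proj(d,P)
    return [a[0,1]-304.5,a[1,1]-217,(abs(a[2,0]-a[3,0])-79)*1.5]
s=least_squares(f,[1.7,1.3]);t,ph=s.x;print(s.x,s.fun,B.loop(t,ph),B.loop(t,ph,.102),"pred",B.loop(*pullpath()[15]),B.loop(*pullpath()[15],.102))
E
```

```text
[1.50530919 1.49999187] [ 0.32835589 -0.30770204 -0.30254097] [0.12203524 0.         0.04622508] [0.09033199 0.         0.04187724] pred [0.13006847 0.         0.0427325 ] [0.09821745 0.         0.03964822]
```

Pull slipped about 8 mm down-slope in the fingers (crossbar really at x=90, z=42 mm in the slope frame). I'll regrip it centred and firmer, go over and down, and measure again.

```bash
cat >> h.py <<'E'
def look(env_eyes,t0,ph0,name):
    d=env_eyes.grab_frame("wrist");im=d["frame"][:,:,::-1].copy();cv2.imwrite(f"pics/{name}.png",im)
    json.dump({k:np.array(d[k]).tolist() for k in("mtx","k1","view")},open(name+".json","w"))
    m=cv2.inRange(cv2.cvtColor(im,cv2.COLOR_BGR2HSV),(22,120,80),(35,255,255));ys,xs=np.nonzero(m)
    yc=(np.percentile(ys,1)+np.percentile(ys,99))/2;w=np.percentile(xs,99)-np.percentile(xs,1)+1
    def f(v):
        P=B.loop(*v);a=proj(d,B.sl([P,P+[0,.014,0],P-[0,.014,0]]))
        return [a[0,1]-yc,abs(a[1,0]-a[2,0])-w]
    s=least_squares(f,[t0,ph0]);return s.x,B.loop(*s.x),B.loop(*s.x,.102),(yc,w,len(xs),s.cost)
E
python3 - <<'E'
from h import *
from bench import env,kinematics,monitor,eyes
tilt=.15;z=np.array([np.sin(tilt),0,-np.cos(tilt)]);off=.016
env.release()
x,P,b,m=look(eyes,1.5,1.5,"w4");print(x,P.round(4),b.round(4),m)
env.movel(B.sl(P+off*z),velocity=.05)
env.close_gripper(60)
x,P,b,m=look(eyes,*x,"w5");print(x,P.round(4),b.round(4),m, (B.S.T@(monitor.sense()["position"]-B.piv)-off*z).round(4))
for bx,bz in((.100,.038),(.101,.028)):
    g=env.movel(B.sl(B.loop(*link(bx,bz))+off*z),velocity=.06,guard=25)
    s=monitor.sense();print(g,(B.S.T@s["contact_force"]).round(1),(B.S.T@(s["position"]-B.piv)-off*z).round(4))
    x,P,b,m=look(eyes,*link(bx,bz),"w6");print(link(bx,bz),x,P.round(4),b.round(4),m)
print(monitor.sense()["clock"])
E
```

```text
[1.5281492  1.48976209] [0.1229 0.     0.0448] [0.0911 0.     0.0408] (np.float64(308.5), np.float64(78.0), 3056, np.float64(4.097128971551715e-24))
[1.52649165 1.49506878] [0.1229 0.     0.0443] [0.0911 0.     0.0405] (np.float64(320.5), np.float64(75.0), 2827, np.float64(8.077935669463161e-27)) [1.229e-01 1.000e-04 4.480e-02]
False [-4.4  1.1  3.1] [1.306e-01 1.000e-04 3.980e-02]
(np.float64(1.8146980180590058), np.float64(1.2479185141674969)) [1.7619466  1.30947772] [0.1304 0.     0.0392] [0.0985 0.     0.037 ] (np.float64(320.0), np.float64(75.0), 2767, np.float64(1.2876229457124278e-24))
False [-1.7  1.8  2.3] [1.327e-01 1.000e-04 2.730e-02]
(np.float64(1.8381003862350236), np.float64(1.3229441416689793)) [1.80124722 1.36718413] [0.1319 0.     0.0263] [0.0999 0.     0.0272] (np.float64(318.0), np.float64(75.0), 2687, np.float64(4.0389678347315804e-26))
19.0083
```

```bash
python3 - <<'E'
from h import *
from bench import env,kinematics,monitor,eyes
tilt=.15;z=np.array([np.sin(tilt),0,-np.cos(tilt)]);off=.016
for bx,bz,g in((.101,.014,12),(.101,.002,12),(.094,.002,12),(.086,.002,12),(.079,.002,12)):
    g=env.movel(B.sl(B.loop(*link(bx,bz))+off*z),velocity=.05,guard=g)
    s=monitor.sense();print(bx,bz,g,(B.S.T@s["contact_force"]).round(1),(B.S.T@(s["position"]-B.piv)-off*z).round(4))
    x,P,b,m=look(eyes,*link(bx,bz),"w7");print(np.round(link(bx,bz),3),x.round(3),P.round(4),b.round(4),m[:2])
    if g: break
print(monitor.sense()["clock"])
im=cv2.imread("pics/w7.png");S=eyes.grab_frame("side")["frame"][:,:,::-1][170:290,200:360]
cv2.imwrite("pics/c7.png",np.hstack([cv2.resize(im[60:360,170:470],(400,400)),cv2.resize(S,(400,300),interpolation=cv2.INTER_CUBIC)[:,:].repeat(1,0) if 0 else cv2.resize(S[:,20:140],(400,400),interpolation=cv2.INTER_CUBIC)]))
E
```

```text
0.101 0.014 False [-2.   1.2  3.7] [0.1326 0.     0.009 ]
[1.88 1.42] [1.834 1.474] [0.131  0.     0.0077] [0.0995 0.     0.013 ] (np.float64(316.0), np.float64(75.0))
0.101 0.002 False [-1.7  2.1  3.5] [ 1.318e-01  1.000e-04 -6.700e-03]
[1.967 1.451] [1.909 1.522] [ 0.1296  0.     -0.0083] [0.0989 0.     0.0009] (np.float64(314.0), np.float64(75.0))
0.094 0.002 False [3.8 3.  2.2] [ 0.1255 -0.     -0.0062]
[1.732 1.685] [1.699 1.724] [ 0.1236  0.     -0.0076] [0.0929 0.     0.0013] (np.float64(315.0), np.float64(75.0))
0.086 0.002 False [ 3.2  2.  -0.4] [ 0.117  -0.     -0.0059]
[1.428 1.963] [1.362 2.032] [ 0.1151  0.     -0.0073] [0.0842 0.     0.0007] (np.float64(315.0), np.float64(75.0))
0.079 0.002 False [ 5.9  2.7 -2.9] [ 1.117e-01 -1.000e-04 -3.800e-03]
[1.088 2.244] [1.057 2.271] [ 0.1099  0.     -0.0042] [0.0784 0.     0.0018] (np.float64(317.0), np.float64(75.48000000000002))
21.125
```

View pics/c7.png

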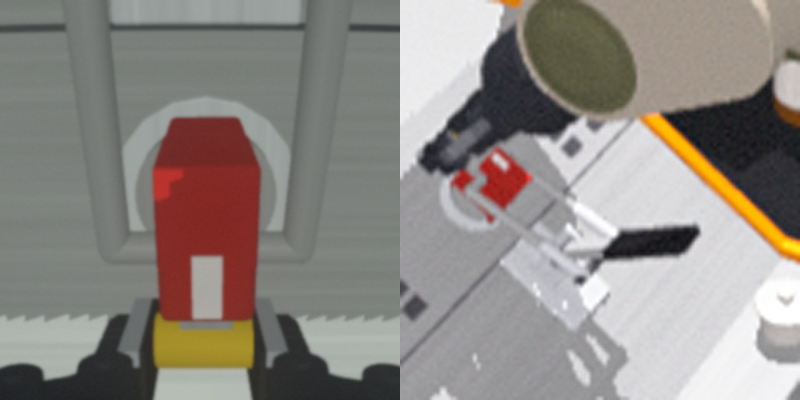

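The crossbar passes behind (under) the red nose and the side bars straddle the hook, with the lever at about 1.07 rad. Now I release and press the lever.

```bash
python3 - <<'E'
from h import *
from bench import env,kinematics,monitor,eyes
tilt=.15;z=np.array([np.sin(tilt),0,-np.cos(tilt)])
sl=lambda:B.S.T@(monitor.sense()["position"]-B.piv)
env.release()
env.movel(B.sl(sl()-.13*z),velocity=.12)
def pose(t,n,l=.1):
    m=np.clip(t,.15,.6); return B.sl(B.pad(t,l,n)),quat([-np.sin(m),0,-np.cos(m)],[0,1,0])
env.close_gripper(40)
p,q=pose(1.2,.06);env.reach(p,q);print("pre",sl(),monitor.sense()["clock"])
p,q=pose(1.2,.02);env.movel(p,velocity=.1,guard=10)
last=monitor.sense()["contact_force"]
for t in list(np.arange(1.1,.05,-.1))+[0]:
    p,q=pose(t,.005)
    g=env.movel(p,velocity=.06,frame=q,guard=30)
    s=monitor.sense();F=B.S.T@(s["contact_force"]);print(round(t,2),g,F.round(1),sl().round(4))
    if g: break
p,q=pose(0,-.006)
print(env.movel(p,velocity=.03,frame=q,guard=15),B.S.T@monitor.sense()["contact_force"],sl())
env.movel(B.sl(sl()+[0,0,.12]),velocity=.12);env.hold(.3)
for n in("wrist","side","scene"): cv2.imwrite(f"pics/{n}9.png",eyes.grab_frame(n)["frame"][:,:,::-1])
S=cv2.imread("pics/side9.png")[180:300,210:360];W=cv2.imread("pics/wrist9.png")
cv2.imwrite("pics/c9.png",np.vstack([np.hstack([cv2.resize(S,(400,320),interpolation=cv2.INTER_CUBIC),cv2.resize(W,(400,320))]),cv2.resize(cv2.imread("pics/scene9.png")[100:350,100:500],(800,280)) if 0 else np.hstack([cv2.resize(cv2.imread("pics/scene9.png")[110:350,120:500],(400,253)),cv2.resize(cv2.imread("pics/scene0.png")[110:350,120:500],(400,253))])]))
print(monitor.sense()["clock"])
E
```

```text
pre [1.96602351e-02 3.95870383e-05 1.14767684e-01] 24.6333
1.1 False [ 0.3 -0.4 -0.5] [-0.0407 -0.      0.0915]
1.0 False [2.  0.3 0.3] [-0.0499 -0.      0.0868]
0.9 False [ 3.6 -0.4  1.4] [-0.0579 -0.0001  0.0815]
0.8 False [4.9 0.3 1.4] [-0.0656 -0.      0.0753]
0.7 False [ 3.9 -0.3  1.8] [-0.0729 -0.      0.0684]
0.6 False [ 4.5 -0.3  2. ] [-0.0795 -0.      0.0607]
0.5 False [-0.3  0.6  3.2] [-0.0863  0.0001  0.053 ]
0.4 False [-0.9 -0.2  1.7] [-0.0905 -0.      0.0438]
0.3 False [ 0.6 -1.  -0.1] [-0.094  -0.0001  0.0344]
0.2 False [ 0.8 -0.1 -0. ] [-0.0967 -0.0001  0.0249]
0.1 False [-0.2  0.4  0.4] [-0.0984 -0.0001  0.015 ]
0 True [-2.  -3.6 34.9] [-0.0981  0.0002  0.0065]
True [-2.05427381 -4.410661   31.30958793] [-0.0981658   0.00029048  0.00651129]
30.975
```

View pics/c9.png

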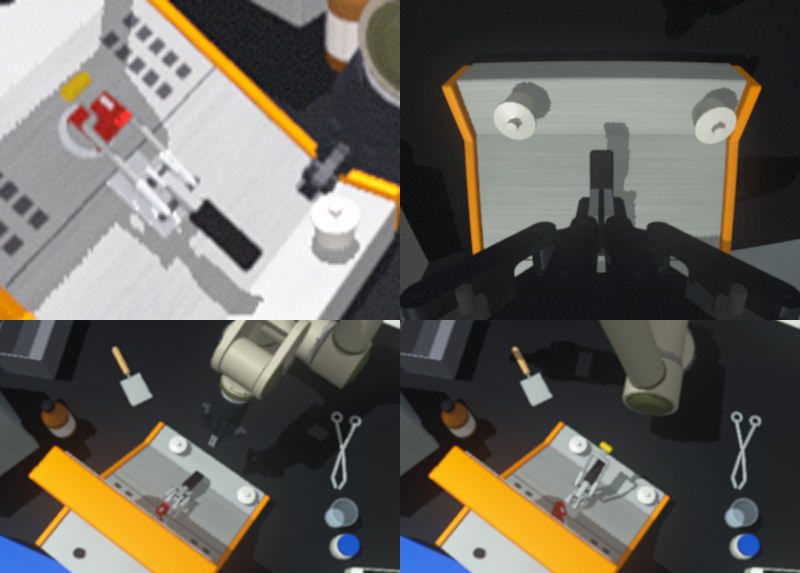

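The lever lies flat and stays down, the loop is hooked under the nose with the pull beyond it, and the glassware, crucibles and tools have not moved.

```bash
python3 -c "
from bench import job
print(job.hand_in())"
```

```text
the job is handed in; nothing more can be done
None
```

The lid is latched and the job handed in at about 31 s of the 58 s: the hook points up-slope, the loop's crossbar sits under its nose, the lever stays down over centre by itself, and nothing loose moved in the last pictures; the hand-in gave no verdict.

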